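# Empty the bench dustpan through the scrap box's sprung flap

## Robot

A 6-joint arm with a two-finger parallel gripper is mounted at the origin on the work surface. World frame = base frame: x ahead of the robot, y to its left, z up, the work surface at z = 0. Lengths are in mm, angles in rad, forces in N, time in s.
With the tool pointing down it reaches from about 350 to 800 mm from the base axis. Payload 7.3 kg.
Tool frame: the origin (TCP) lies between the finger pads; the fingertips stand 14 mm ahead of it and the grasp point (between the pads) lies 5 mm behind it; z points along the fingers, y is the direction in which the jaws open and shut (so a half turn about z gives the same grasp; the last joint's range is limited). The gripper opens to 85 mm and grips with 20 to 120 N. Pads are 22 mm wide; open, the fingers measure 114 mm over their backs; the gripper's body (76 mm by 85 mm) begins 54 mm behind the grasp point. The pads swing forward as they close: fully open they stand 13 mm farther back than shut.
Start: joints at [-1.382, 0.342, 1.524, -0, 1.275, -0.146], TCP at [172.527, -495.86, 245.322] pointing down, gripper open.
Joint ranges: [-2.53, 2.53], [-0.77, 2.02], [0.04, 2.7], [-1, 4.14], [0.28, 2.66], [-3.11, 3.11]. Speed limits (rad/s): [2.57, 2.57, 3.14, 3.14, 3.14, 3.14].

## Interface

Orientations are given as [roll, pitch, yaw] about the fixed x, y, z axes, in that order (R = Rz(yaw) Ry(pitch) Rx(roll)).
In Python, from cell import telemetry, viewer, robot gives the robot as it stands.
- The arm moves only by the tool send_rows, never from a script. Its argument "moves" is a list of rows, each a list of 7 numbers: the shift along the world's x, y, z in cm, then the turn, a rotation vector about the world's x, y, z in rad, then the closure in counts, from 0 (fully open) to 255 (shut). A call has 1 to 5 rows; each row shifts and turns the pose as measured when the row begins; what a row does not reach is not made up. A row lasts 1/10 s, in which the tool goes at most 50 mm and 8.59 degrees, less where a joint would pass 70% of its speed; a pose out of reach is approached as far as the arm can. A call is refused whole if a number of a shift passes 5 or a number of a turn 0.15, either way. A call with a gripper value outside its range is refused whole. The fingers move at their own pace and stop on an object; the grip force is fixed at half the most. Time passes only in rows, so rows that do not move let the fingers close. It gives the time, the measured TCP pose, the force and the opening at its end, in the units of the state.
- telemetry.sense(): the state, without advancing time (a new reading comes with each control period).
- viewer.read_camera(name): name is "scene" or "top"; returns a dict with "img" (420x560x3 uint8, red, green, blue), "K" (3x3 intrinsics, pixels), "extrinsics" (4x4, takes a point from camera to world coordinates). Camera axes: x right, y down, z forward; pixel columns grow to the right and rows downward; lengths in mm; the calibration is good to about 2 mm. A picture is of the moment at which its call begins. There is no depth.
- robot.job_done(): hands the job in, once; it reports no verdict.
The state is a dict: "time_s": time; "q": joint angles; "qd": joint speeds; "tau": joint torques, N m; "ee_pos": TCP position; "orientation": TCP orientation; "ft_force": force on the tool from outside, world axes, zero at the start; "wrist_torque": the same for the moment, N m; "gripper_width": finger opening in mm.
Only numpy, scipy, OpenCV 4.12 (cv2) and the standard library are available. Lean on these libraries where they do the work, as an engineer would, in place of code of your own. Each camera call takes 0.05 s, during which the arm holds its last target.

## Task

Take the dustpan by its handle, press the scrap box's spring-loaded flap open with the pan's lip and tip all five pieces of scrap through it, without the robot itself touching the box. Draw the pan out so that the flap springs shut, and set the empty pan down gently, flat on its black mat. Leave the other things on the bench alone.

Things in the scene. Friction and masses are not known exactly. Their poses are not given: they have to be found in the camera images.
- scrap_box: red sheet-steel scrap box fixed to the bench, hollow, 220 mm deep (x), 200 mm wide (y). Its dark lid slopes up from 150 mm high at the near face (-x, yellow panel) at 15 degrees to 209 mm at the far face (+x); in it, centred across, is an opening 117 mm long (up the slope) by 150 mm wide, filled by the flap. Walls 4 mm. Origin: centre of the underside; x from near to far face
- flap (a joint): spring-loaded bright aluminium flap with a yellow stripe, 115 x 146 mm wide, hinged on the near (lower) edge of the opening, far edge free. 0 = shut, flush with the sloping lid; grows (rad) as it is pressed down into the box, to a stop at 1.40; at value a it slopes down away from the hinge by a - 0.26 rad. 75 mm from the hinge it takes under 1 N to start, about 2 N far open; let go, it springs shut
- flap_hinge (a point): middle of the flap's hinge line, on the scrap box's lid: 74 mm to the near side (-x) of the box's centre and 160 mm up. The hinge line runs along the box's y
- flap_edge (a point): middle of the flap's free edge, 115 mm from the hinge, on the upper face; moves with the flap
- mat: black rubber mat fixed to the bench, 300 x 180 x 4 mm; origin: centre of the underside, x along its length, pointing away from the robot to within 15 degrees
- pan: small steel bench dustpan, 0.17 to 0.29 kg, with five pieces of scrap in it. Flat floor 130 mm long (x), 104 mm wide (y), 3 mm thick; back wall 34 mm high, side walls tapering from 31 mm (back) to 13 mm (front); the front (+x) is open and ends in a straight lip; a black handle runs back (-x). Origin: centre of the floor's underside, z up. Scrap starts to slide at a floor tilt of 25 to 37 degrees
- pan_lip (a point): middle of the pan's lip, underside: 65 mm in front of the pan's origin
- pan_grip (a point): a good place to take the black handle, on its axis: 125 mm behind the pan's origin and 45 mm above its underside. The handle is straight, along the pan's x, 24 mm wide (y) and 18 mm high, and runs from 75 to 185 mm behind the pan's origin
- tip_a: worn contact tip, copper, hexagonal body 30 mm long and 10 mm across flats (42 mm with its stubs at the ends), about 18 g, lies in the pan at the start; origin in the middle of the underside, x along it
- tip_b: worn contact tip, copper, hexagonal body 30 mm long and 10 mm across flats (42 mm with its stubs at the ends), about 18 g, lies in the pan at the start; origin in the middle of the underside, x along it
- tip_c: worn contact tip, copper, hexagonal body 30 mm long and 10 mm across flats (42 mm with its stubs at the ends), about 18 g, lies in the pan at the start; origin in the middle of the underside, x along it
- offcut_a: dark steel bar offcut, 22 x 18 x 8 mm, about 25 g, lies in the pan at the start; origin in the middle of the underside
- offcut_b: dark steel bar offcut, 22 x 18 x 8 mm, about 25 g, lies in the pan at the start; origin in the middle of the underside
- hammer: bystander: hammer with a wooden handle, 260 mm long, lying on the bench; origin: middle of its length, underside
- wire_brush: bystander: wire brush with a wooden handle, 200 mm long, lying on the bench; origin: middle of its length, underside
- gel_jar: bystander: blue jar with a black cap, 54 mm across, 60 mm high; origin: centre of the underside

How it is judged:
By the outcome, as a careful person would: the job done as asked, in the order asked, and still so for the second after the job is handed in, with the robot touching nothing.
It also fails if it takes over 72 s, if anything falls off the work surface, if the arm or the gripper's body presses on something with over 40 N, if the wrist force passes 120 N, or if a joint passes its speed limit or range.

## Working session

There is one attempt and no reset: what is moved stays moved. The work goes in short steps, Python scripts to look and compute and a tool call to move; the robot and the scene stay as the last step left them, time stands still between calls to the robot, and variables do not carry over. Pictures are saved under pics/ and viewed, and the job is handed in when it is done.

Besides the shell and the picture viewer there is one more tool, called after "Emit:" as a command line: name --pt "numbers of a row" for each row, then --argument value for the rest. send_rows: Moves the arm, as the interface text tells. Its arguments: {"type":"object","properties":{"moves":{"type":"array"}},"required":["moves"]}

```bash
ls; mkdir -p pics; python3 - <<'E'
from cell import telemetry, viewer, robot
import cv2,json
s=telemetry.sense();print(s)
for n in("scene","top"):
    r=viewer.read_camera(n);cv2.imwrite(f"pics/{n}0.png",r["img"][:,:,::-1]);print(n,r["K"],r["extrinsics"])
E
```

```text
pics
{'time_s': 0.0, 'q': array([-1.38200806e+00,  3.42725197e-01,  1.52504007e+00,  1.15731215e-05,
        1.27536060e+00, -1.46022815e-01]), 'qd': array([-0.00032736, -0.00059628,  0.00030101, -0.0010097 , -0.00095023,
       -0.0005088 ]), 'tau': array([-1.90692881e-03, -4.33679616e+01, -2.46019006e+01, -1.60730592e-04,
        7.74800254e-03, -2.83853751e-05]), 'ee_pos': array([ 172.45137242, -495.46853564,  244.61659961]), 'orientation': array([-3.14007737e+00, -2.34037619e-04,  3.34807531e-01]), 'ft_force': array([0.21941668, 1.06025613, 0.40806489]), 'wrist_torque': array([-0.0311102 ,  0.00191585,  0.01787323]), 'gripper_width': 85.28808803734607}
scene [[430.83704252   0.         273.07352994]
 [  0.         430.83704252 213.80763828]
 [  0.           0.           1.        ]] [[ 3.29413809e-01  8.94127754e-01 -3.03351450e-01  9.53577339e+02]
 [ 9.44185503e-01 -3.12128915e-01  1.05305636e-01 -1.20423556e+02]
 [-5.28067393e-04 -3.21109172e-01 -9.47042038e-01  1.39420056e+03]
 [ 0.00000000e+00  0.00000000e+00  0.00000000e+00  1.00000000e+00]]
top [[420.20830437   0.         276.55848906]
 [  0.         420.20830437 209.24750492]
 [  0.           0.           1.        ]] [[-7.33506804e-03 -9.97023753e-01  7.67452450e-02  4.75350860e+02]
 [-9.99966290e-01  7.59658905e-03  3.11627064e-03  1.85797044e+01]
 [-3.68999793e-03 -7.67197999e-02 -9.97045865e-01  1.21031310e+03]
 [ 0.00000000e+00  0.00000000e+00  0.00000000e+00  1.00000000e+00]]
```

View pics/scene0.png

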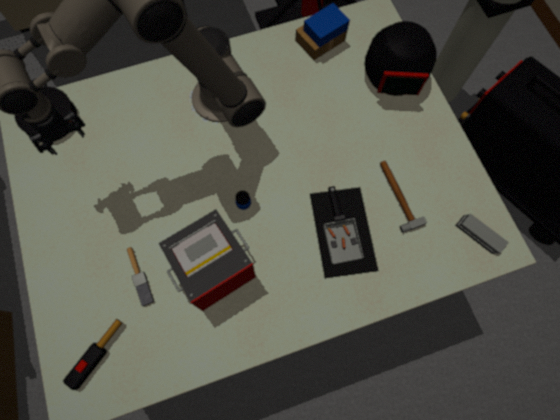

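View pics/top0.png

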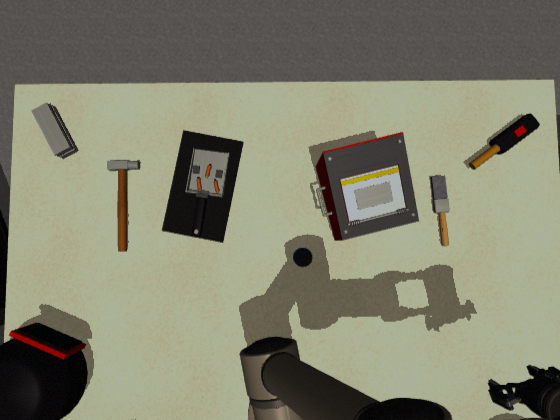

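The top view has up = +x and right = −y. The pan is on the mat at about (205,180), the box at about (370,185), the jar at (303,257) and the hammer at (123,205). I'll enlarge both regions.

```bash
python3 - <<'E'
import cv2
t=cv2.imread("pics/top0.png");s=cv2.imread("pics/scene0.png")
def c(im,x,y,w,h,k,n): cv2.imwrite("pics/"+n,cv2.resize(im[y:y+h,x:x+w],None,fx=k,fy=k,interpolation=cv2.INTER_CUBIC))
c(t,155,120,100,130,4.5,"c1.png")
c(t,300,120,130,130,4.5,"c2.png")
c(s,300,175,90,110,5,"c3.png")
c(s,155,200,110,110,5,"c4.png")
E
```

```text
(no output)
```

View pics/c1.png

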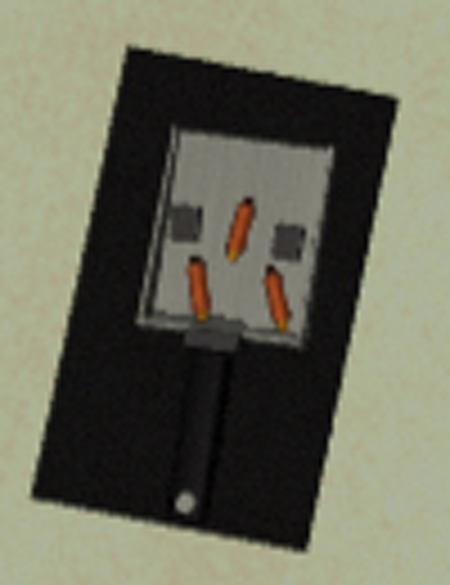

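View pics/c2.png

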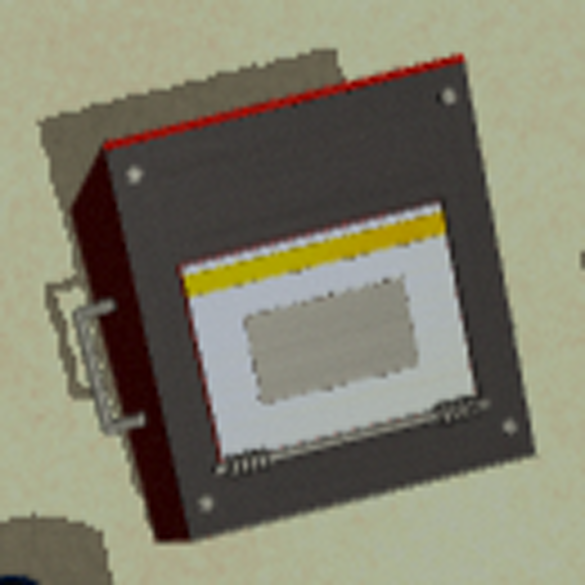

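View pics/c3.png

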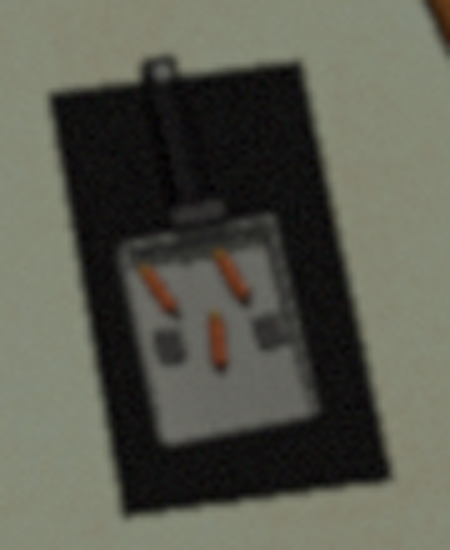

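View pics/c4.png

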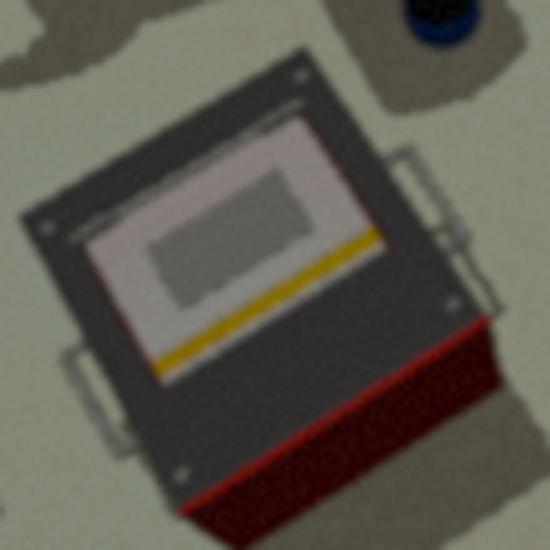

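Corner picks are clear in all four crops: mat corners, lip corners, handle end and lid corners. I'll fit planar poses by reprojection in both cameras.

```bash
cat > h.py <<'E'
import numpy as np,cv2
from scipy.optimize import least_squares
from scipy.spatial.transform import Rotation as R
def proj(c,P):
    E=c["extrinsics"];p=(np.asarray(P,float)-E[:3,3])@E[:3,:3];q=p@c["K"].T
    return q[...,:2]/q[...,2:]
def body(p,L): 
    c,s=np.cos(p[2]),np.sin(p[2]);L=np.asarray(L,float)
    return np.c_[p[0]+c*L[:,0]-s*L[:,1],p[1]+s*L[:,0]+c*L[:,1],L[:,2]]
def px(U,x0,y0,k): return (np.asarray(U,float)+.5)/k-.5+[x0,y0]
E
python3 - <<'E'
from h import *
from cell import viewer
T=viewer.read_camera("top");S=viewer.read_camera("scene")
def fit(name,obs,p0):
    def f(p): return np.concatenate([(proj(c,body(p,L))-U).ravel() for c,U,L in obs])
    r=least_squares(f,p0);print(name,r.x.round(3),np.abs(r.fun).max().round(2));print(r.fun.reshape(-1,2).round(1).tolist())
    return r.x
m=[[150,90,4],[150,-90,4],[-150,-90,4],[-150,90,4]]
fit("mat",[(T,px([(128,46),(398,98),(305,550),(33,497)],155,120,4.5),m),
 (S,px([(391,478),(126,516),(52,93),(300,63)],300,175,5),[m[0],m[1],m[2],m[3]])],[500,180,0])
fit("matT",[(T,px([(128,46),(398,98),(305,550),(33,497)],155,120,4.5),m)],[500,180,0])
z=4
fit("pan",[(T,px([(175,128),(333,147),(137,325),(305,348),(190,497)],155,120,4.5),[[65,52,z+13],[65,-52,z+13],[-65,52,z+34],[-65,-52,z+34],[-180,0,z+54]]),
 (S,px([(318,412),(163,445)],300,175,5),[[65,52,z+8],[65,-52,z+8]])],[500,180,0])
b=[[110,100,209],[110,-100,209],[-110,-100,150],[-110,100,150]]
fit("box",[(T,px([(106,146),(463,57),(535,455),(190,541)],300,120,4.5),b),
 (S,px([(490,320),(182,512),(22,215),(305,48)],155,200,5),b)],[500,-180,0])
E
```

```text
mat [ 6.40478e+02  2.35835e+02 -1.99000e-01] 1.27
[[-0.1, -0.7], [0.2, -0.8], [0.3, 0.1], [-0.6, -0.1], [0.6, 0.1], [-0.8, 0.0], [-1.0, -0.7], [0.4, -1.3]]
matT [ 6.39347e+02  2.35664e+02 -1.99000e-01] 0.57
[[-0.1, -0.3], [0.3, -0.4], [0.4, 0.4], [-0.6, 0.3]]
pan [ 6.77240e+02  2.18328e+02 -1.30000e-01] 3.55
[[-0.3, -0.9], [0.3, -0.7], [0.2, -1.0], [-0.4, -1.6], [-0.2, 3.6], [-0.5, -0.1], [-0.3, -0.3]]
box [ 6.08984e+02 -2.13076e+02  2.36000e-01] 1.44
[[-0.7, -1.0], [-0.1, -0.9], [0.1, -0.1], [-0.0, -0.0], [0.2, -0.6], [-0.7, 0.3], [-1.2, -0.6], [0.1, -1.4]]
```

Mat and box fit within about 1.4 px. The pan's 3.6 px outlier comes from my assumption about where the handle end is, so I'll refit with that x free, then compute the pregrasp. The tool will tilt 35° forward so that after tipping it is still near vertical.

```bash
python3 - <<'E'
from h import *
from cell import viewer,telemetry
T=viewer.read_camera("top");S=viewer.read_camera("scene")
z=4
UT=px([(175,128),(333,147),(137,325),(305,348),(187,500),(212,365)],155,120,4.5)
US=px([(318,412),(163,445),(161,72)],300,175,5)
def f(p):
    a=proj(T,body(p,[[65,52,z+13],[65,-52,z+13],[-65,52,z+34],[-65,-52,z+34],[p[3],0,z+54],[p[4],0,z+54]]))-UT
    b=proj(S,body(p,[[65,52,z+8],[65,-52,z+8],[p[3],0,z+54]]))-US
    return np.r_[a.ravel(),b.ravel()]
r=least_squares(f,[677,218,-.13,-175,-90]);print(r.x.round(3));print(r.fun.reshape(-1,2).round(1).tolist())
p=r.x[:3];print("grip",body(p,[[-125,0,49]]))
u=px([(303,257)],0,0,1)
for c,q,zz in((T,(303,257),60),):
    E=c["extrinsics"];d=E[:3,:3]@np.linalg.inv(c["K"])@[q[0],q[1],1];print("jar",E[:3,3]+d*(zz-E[2,3])/d[2])
E
```

```text
[ 6.75329e+02  2.18616e+02 -1.34000e-01 -1.69996e+02 -8.66340e+01]
[[-0.4, -0.3], [0.3, -0.0], [0.0, -0.4], [-0.6, -0.9], [0.6, -0.1], [-0.7, -0.1], [-0.7, -0.6], [-0.5, -0.9], [-0.3, -0.1]]
grip [[551.44660115 235.29349083  49.        ]]
jar [433.02222404 -48.81916012  60.        ]
```

```bash
cat > go.py <<'E'
import sys
from h import *
from cell import telemetry
def tool(yaw,tau): return R.from_euler('xyz',[np.pi,-tau,yaw])
def need(pos,yaw,tau,step=50,turn=.14):
    s=telemetry.sense();c=R.from_euler('xyz',s['orientation'])
    d=np.asarray(pos)-s['ee_pos'];w=(tool(yaw,tau)*c.inv()).as_rotvec()
    n=int(max(1,np.ceil(np.linalg.norm(d)/step),np.ceil(np.linalg.norm(w)/turn)))
    print("t",round(s['time_s'],2),"pos",s['ee_pos'].round(1),"q",s['q'].round(2),"F",s['ft_force'].round(1),"w",round(s['gripper_width'],1))
    print("total cm",(d/10).round(2),"rot",w.round(3),"| rows",n,"each",(d/10/n).round(2).tolist(),(w/n).round(3).tolist())
    return n
def grasp2tcp(G,yaw,tau):
    return np.asarray(G)+5*tool(yaw,tau).as_matrix()[:,2]
E
python3 - <<'E'
from go import *
t=np.radians(35)
zt=tool(-.134,t).as_matrix()[:,2];tc=grasp2tcp([551.4,235.3,49],-.134,t);print(tc,tc-100*zt)
need([450,-150,320],-.134,t)
E
```

```text
[554.24217284 234.91685283  44.90423978] [497.39871604 242.57979631 126.81944421]
t 0.3 pos [ 172.5 -495.7  245.1] q [-1.38  0.34  1.52 -0.    1.28 -0.15] F [0.4 0.3 0.3] w 85.3
total cm [27.75 34.57  7.49] rot [ 0.061 -0.613 -0.454] | rows 9 each [3.08, 3.84, 0.83] [0.007, -0.068, -0.05]
```

Emit:
send_rows --pt "2.8 3.8 1.2 0.007 -0.068 -0.05 0" --pt "2.8 3.8 1.2 0.007 -0.068 -0.05 0" --pt "2.8 3.8 1.2 0.007 -0.068 -0.05 0" --pt "2.8 3.8 1.0 0.007 -0.068 -0.05 0" --pt "2.8 3.8 1.0 0.007 -0.068 -0.05 0"

```text
time_s: 0.8
ee_pos: [314.8, -302.9, 300.1]
orientation: [3.111, -0.351, 0.073]
ft_force: [0.6, -0.2, -0.0]
gripper_width: 85.4
```

Emit:
send_rows --pt "3 3.8 0.5 0.007 -0.068 -0.05 0" --pt "3 3.8 0.5 0.007 -0.068 -0.05 0" --pt "3 3.8 0.5 0.007 -0.068 -0.05 0" --pt "3 3.8 0 0.007 -0.068 -0.05 0"

```text
time_s: 1.2
ee_pos: [437.2, -146.6, 318.9]
orientation: [-3.126, -0.638, -0.164]
ft_force: [1.1, -0.8, -0.6]
gripper_width: 85.1
```

```bash
python3 - <<'E'
from go import *
need([497.4,242.6,127],-.134,np.radians(35),45)
E
```

```text
t 1.2 pos [ 437.2 -146.6  318.9] q [-0.71 -0.13  2.03  0.49  0.75  0.75] F [ 1.1 -0.8 -0.6] w 85.1
total cm [  6.02  38.92 -19.19] rot [-0.009  0.028  0.021] | rows 10 each [0.6, 3.89, -1.92] [-0.001, 0.003, 0.002]
```

Emit:
send_rows --pt "0.6 4.2 0 0 0.003 0.002 0" --pt "0.6 4.2 -1 0 0.003 0.002 0" --pt "0.6 4.2 -1.5 0 0.003 0.002 0" --pt "0.6 4.2 -2 0 0.003 0.002 0" --pt "0.6 4.2 -2.4 0 0.003 0.002 0"

```text
time_s: 1.7
ee_pos: [464.8, 43.4, 264.5]
orientation: [-3.129, -0.631, -0.158]
ft_force: [0.9, -1.3, -1.0]
gripper_width: 85.5
```

Emit:
send_rows --pt "0.6 4.2 -2.4 0 0.003 0.002 0" --pt "0.6 4.2 -2.4 0 0.003 0.002 0" --pt "0.6 4.2 -2.4 0 0.003 0.002 0" --pt "0.6 3.5 -2.4 0 0.003 0.002 0" --pt "0.3 0.5 -1.5 0 0 0 0"

```text
time_s: 2.2
ee_pos: [486.8, 169.9, 177.1]
orientation: [-3.132, -0.62, -0.15]
ft_force: [0.6, 0.1, 0.1]
gripper_width: 85.4
```

```bash
python3 - <<'E'
from go import *
from cell import viewer
need([497.4,242.6,127],-.134,np.radians(35),45)
r=viewer.read_camera("scene");cv2.imwrite("pics/s1.png",cv2.resize(r["img"][150:290,270:410,::-1],None,fx=4,fy=4))
E
```

```text
t 2.2 pos [486.8 169.9 177.1] q [ 0.34  0.23  2.09 -0.84  0.37  2.79] F [0.6 0.1 0.1] w 85.4
total cm [ 1.06  7.27 -5.01] rot [-0.006  0.01   0.011] | rows 2 each [0.53, 3.64, -2.51] [-0.003, 0.005, 0.005]
```

View pics/s1.png

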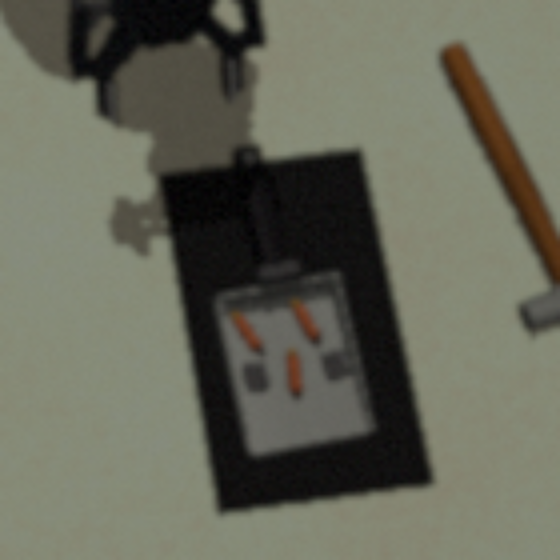

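The picture shows the pan untouched and the gripper behind the handle. But joints 4, 5 and 6 are close to their limits at 35° tilt, so I'll use a 12° tilt instead.

```bash
python3 - <<'E'
from go import *
t=np.radians(12)
zt=tool(-.134,t).as_matrix()[:,2];tc=grasp2tcp([551.4,235.3,49],-.134,t);print(tc,tc-90*zt)
need(tc-90*zt,-.134,t,25)
E
```

```text
[552.43023926 235.16111567  44.109262  ] [533.88593266 237.66103354 132.14254606]
t 2.25 pos [485.9 169.  174.9] q [ 0.34  0.24  2.1  -0.85  0.36  2.79] F [-1.3 -0.7 -1.9] w 85.4
total cm [ 4.8   6.86 -4.27] rot [0.051 0.403 0.013] | rows 4 each [1.2, 1.72, -1.07] [0.013, 0.101, 0.003]
```

Turn first while raised, then move across.

Emit:
send_rows --pt "0.5 0 0.5 0.013 0.1 0.003 0" --pt "0.8 0.5 0.3 0.013 0.1 0.003 0" --pt "1.2 1.5 0 0.013 0.1 0.003 0" --pt "1.2 2 -1 0.013 0.1 0.003 0" --pt "1 2 -1.2 0 0 0 0"

```text
time_s: 2.75
ee_pos: [529.7, 224.7, 161.3]
orientation: [3.137, -0.259, -0.137]
ft_force: [0.4, 0.2, -0.5]
gripper_width: 85.4
```

```bash
python3 - <<'E'
from go import *
need([533.9,237.7,132],-.134,np.radians(12),25)
E
```

```text
t 2.75 pos [529.7 224.7 161.3] q [ 0.33  0.42  1.69 -0.17  0.81  2.14] F [ 0.4  0.2 -0.5] w 85.4
total cm [ 0.42  1.3  -2.93] rot [0.011 0.048 0.004] | rows 2 each [0.21, 0.65, -1.46] [0.006, 0.024, 0.002]
```

Emit:
send_rows --pt "0.3 0.8 -1.4 0.006 0.024 0.002 0" --pt "0.2 0.6 -1.4 0.006 0.024 0.002 0" --pt "0 0 0 0 0 0 0"

```text
time_s: 3.05
ee_pos: [536.4, 240.4, 132.8]
orientation: [-3.137, -0.207, -0.133]
ft_force: [-0.6, 0.0, -0.1]
gripper_width: 85.3
```

```bash
python3 - <<'E'
from go import *
from cell import viewer
need([552.4,235.2,44],-.134,np.radians(12),20)
r=viewer.read_camera("scene");cv2.imwrite("pics/s2.png",cv2.resize(r["img"][150:290,270:410,::-1],None,fx=4,fy=4))
r=viewer.read_camera("top");cv2.imwrite("pics/t2.png",cv2.resize(r["img"][120:260,140:280,::-1],None,fx=4,fy=4))
E
```

```text
t 3.05 pos [536.4 240.4 132.8] q [ 0.34  0.49  1.66 -0.12  0.82  2.12] F [-0.6  0.  -0.1] w 85.3
total cm [ 1.6  -0.52 -8.88] rot [-0.005 -0.002 -0.002] | rows 5 each [0.32, -0.1, -1.78] [-0.001, -0.0, -0.0]
```

View pics/s2.png

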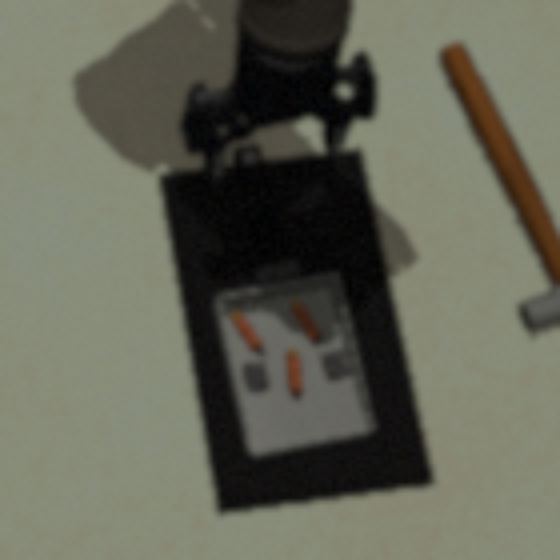

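View pics/t2.png

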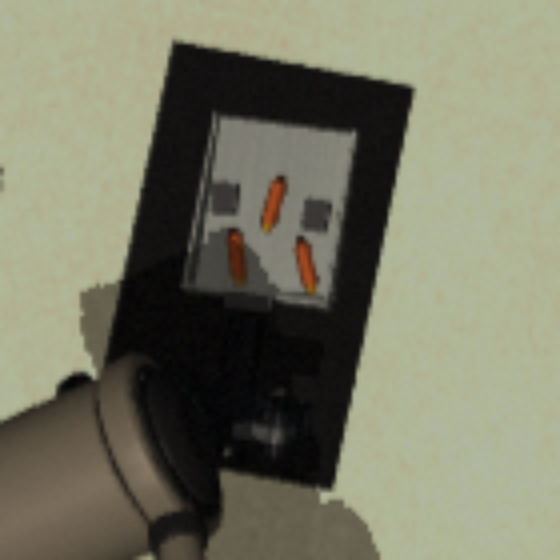

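Both views show the jaws straddling the handle, with the fingers at (215,150)/(335,150) on either side of the handle end at (248,155) in the scene crop. I'll go down.

Emit:
send_rows --pt "0.4 -0.2 -2 0 0 0 0" --pt "0.4 -0.1 -2 0 0 0 0" --pt "0.4 -0.1 -2 0 0 0 0" --pt "0.3 -0.1 -1.5 0 0 0 0" --pt "0.1 0 -0.8 0 0 0 0"

```text
time_s: 3.65
ee_pos: [554.8, 233.9, 57.5]
orientation: [-3.13, -0.222, -0.135]
ft_force: [0.2, 0.7, 0.8]
gripper_width: 85.1
```

```bash
python3 - <<'E'
from go import *
need([552.4,235.2,44],-.134,np.radians(12),20)
E
```

```text
t 3.65 pos [554.8 233.9  57.5] q [ 0.31  0.61  1.7  -0.14  0.64  2.13] F [0.2 0.7 0.8] w 85.1
total cm [-0.24  0.13 -1.35] rot [-0.009  0.014 -0.001] | rows 1 each [-0.24, 0.13, -1.35] [-0.009, 0.014, -0.001]
```

Emit:
send_rows --pt "-0.1 0.1 -0.7 -0.004 0.007 0 0" --pt "-0.1 0.1 -0.6 -0.004 0.007 0 0" --pt "0 0 0 0 0 0 0"

```text
time_s: 3.95
ee_pos: [552.8, 235.7, 45.4]
orientation: [-3.141, -0.21, -0.133]
ft_force: [0.0, -0.1, 0.5]
gripper_width: 85.1
```

Emit:
send_rows --pt "0 0 0 0 0 0 150" --pt "0 0 0 0 0 0 255" --pt "0 0 0 0 0 0 255" --pt "0 0 0 0 0 0 255" --pt "0 0 0 0 0 0 255"

```text
time_s: 4.45
ee_pos: [553.6, 236.4, 47.7]
orientation: [-3.139, -0.213, -0.133]
ft_force: [-0.3, -0.2, -1.6]
gripper_width: 22.9
```

```bash
python3 - <<'E'
from go import *
need([552.4,235.2,44],-.134,np.radians(12),20)
E
```

```text
t 4.45 pos [553.6 236.4  47.7] q [ 0.32  0.63  1.69 -0.15  0.63  2.14] F [-0.3 -0.2 -1.6] w 22.9
total cm [-0.12 -0.12 -0.37] rot [-0.002  0.004 -0.002] | rows 1 each [-0.12, -0.12, -0.37] [-0.002, 0.004, -0.002]
```

Gripped: the opening is 22.9 mm on a 24 mm handle. I'll lift gently.

Emit:
send_rows --pt "0 0 0.5 0 0 0 255" --pt "0 0 1 0 -0.02 0 255" --pt "0 0 1.5 0 -0.02 0 255" --pt "0 0 1.5 0 -0.02 0 255" --pt "0 0 1 0 0 0 255"

```text
time_s: 4.95
ee_pos: [550.4, 235.4, 103.8]
orientation: [-3.134, -0.27, -0.135]
ft_force: [-0.1, -0.2, -3.2]
gripper_width: 23.0
```

```bash
python3 - <<'E'
from go import *
from cell import viewer
need([552.4,235.2,100],-.134,np.radians(12),20)
for n in("scene","top"):
    r=viewer.read_camera(n);im=r["img"][150:290,270:410,::-1] if n=="scene" else r["img"][120:260,140:280,::-1]
    cv2.imwrite(f"pics/{n}3.png",cv2.resize(im,None,fx=4,fy=4))
E
```

```text
t 4.95 pos [550.4 235.4 103.8] q [ 0.33  0.52  1.71 -0.18  0.68  2.17] F [-0.1 -0.2 -3.2] w 23.0
total cm [ 0.2  -0.02 -0.38] rot [ 0.001  0.061 -0.001] | rows 1 each [0.2, -0.02, -0.38] [0.001, 0.061, -0.001]
```

View pics/scene3.png

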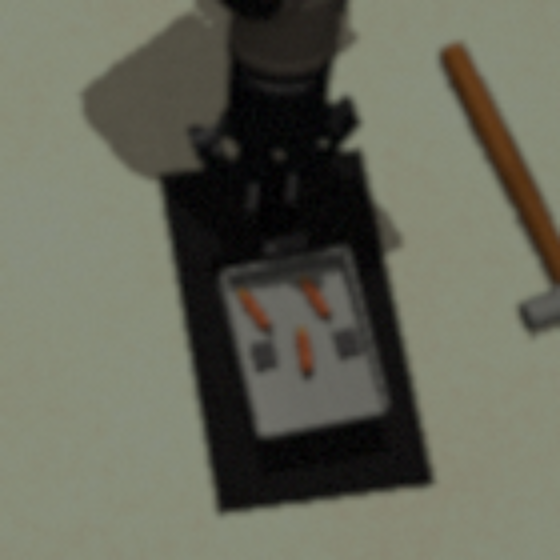

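View pics/top3.png

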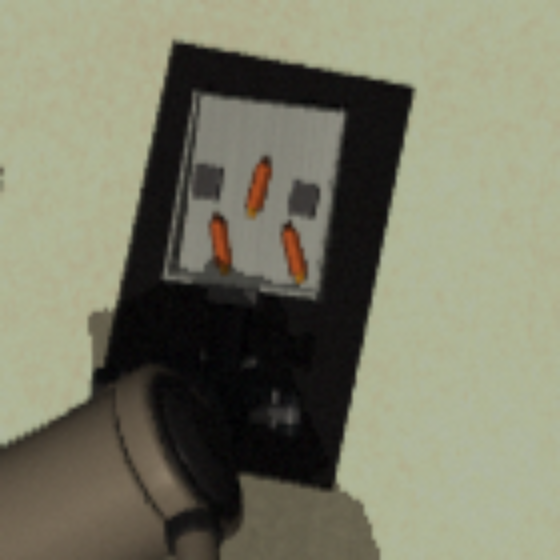

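The pan is lifted and nothing in it has shifted. I'll fit the pan's pose in the hand from its visible corners: top (197,92), (346,110), (166,275), (318,298); scene (388,408), (259,438), (350,247), (220,268).

```bash
python3 - <<'E'
from go import *
from cell import viewer
T=viewer.read_camera("top");S=viewer.read_camera("scene")
s=telemetry.sense();Rt=R.from_euler('xyz',s['orientation']);P=s['ee_pos']
UT=px([(197,92),(346,110),(166,275),(318,298)],140,120,4);US=px([(388,408),(259,438),(350,247),(220,268)],270,150,4)
L=[[65,52,13],[65,-52,13],[-65,52,34],[-65,-52,34]]
L2=[[65,52,8],[65,-52,8],[-65,52,34],[-65,-52,34]]
# pan orientation: Rz(yaw)Ry(pitch), nose-up = negative pitch ; origin xyz
def f(p):
    Q=R.from_euler('xyz',[0,p[4],p[3]])
    return np.r_[(proj(T,Q.apply(L)+p[:3])-UT).ravel(),(proj(S,Q.apply(L2)+p[:3])-US).ravel()]
r=least_squares(f,[670,220,60,-.13,-.06]);p=r.x;print(p.round(3));print(r.fun.reshape(-1,2).round(1).tolist())
Q=R.from_euler('xyz',[0,p[4],p[3]])
print("pan origin in tool",Rt.inv().apply(p[:3]-P).round(1),"expected", R.from_euler('xyz',[np.pi,-np.radians(12),0]).inv().apply([125,0,-45]).round(1)+[0,0,-5])
print("tool tau",-s['orientation'][1],"pan pitch",p[4])
E
```

```text
[ 6.76159e+02  2.17626e+02  6.61850e+01 -1.33000e-01 -3.70000e-02]
[[-0.2, -0.2], [0.3, -0.0], [-0.6, 0.5], [-0.0, -0.4], [-0.3, 0.3], [-0.2, -0.6], [-0.5, -0.3], [0.3, 0.7]]
pan origin in tool [112.4   1.1  68.6] expected [112.9   0.   65. ]
tool tau 0.26864401920281544 pan pitch -0.036585291958836884
```

Fit within 0.7 px, and the in-hand offset matches expectation with a small 1° pitch offset. Next, a lip-target helper in the box frame and the transit.

```bash
cat >> go.py <<'E'
BOX=(609.0,-213.1,.236);OFF=np.array([112.5,.5,67.5]);T0=.22
def tool_for(origin_lip,th,yaw):
    Q=R.from_euler('xyz',[0,th,yaw]);o=np.asarray(origin_lip)-Q.apply([65,0,0])
    tau=T0-th
    return o-tool(yaw,tau).apply(OFF),yaw,tau
def lipbox(u,w,th,step=25,turn=.1):
    b=body(BOX,[[-74+u,0,160+w]])[0]
    p,y,t=tool_for(b,th,BOX[2]);need(p,y,t,step,turn);return p
def lipnow():
    s=telemetry.sense();Rt=R.from_euler('xyz',s['orientation']);th=T0+s['orientation'][1];yaw=s['orientation'][2]
    o=s['ee_pos']+Rt.apply(OFF);l=o+R.from_euler('xyz',[0,th,yaw]).apply([65,0,0])
    d=l-[BOX[0],BOX[1],0];c,sn=np.cos(BOX[2]),np.sin(BOX[2])
    print("lip u,v,w",np.round([c*d[0]+sn*d[1]+74,-sn*d[0]+c*d[1],d[2]-160],1),"th",round(th,3),"yaw",round(yaw,3),"roll",round(s['orientation'][0],3))
E
python3 - <<'E'
from go import *
print(lipbox(60,130,-.08));lipnow()
E
```

```text
t 5.15 pos [550.8 235.2 102.5] q [ 0.33  0.53  1.7  -0.18  0.67  2.17] F [-0.2  0.1 -4. ] w 22.7
total cm [-14.25 -49.61  21.35] rot [-0.006 -0.032  0.369] | rows 23 each [-0.62, -2.16, 0.93] [-0.0, -0.001, 0.016]
[ 408.38408572 -260.83011743  316.04473466]
lip u,v,w [300.6 380.1 -89.5] th -0.049 yaw -0.135 roll -3.134
```

Emit:
send_rows --pt "0 0 1 0 -0.01 0 255" --pt "0 0 2 0 -0.01 0 255" --pt "-0.5 -0.5 3 0 -0.01 0 255" --pt "-0.5 -1 3 0 0 0.005 255" --pt "-0.5 -1.5 3 0 0 0.01 255"

```text
time_s: 5.65
ee_pos: [531.5, 204.2, 219.6]
orientation: [-3.136, -0.286, -0.118]
ft_force: [0.4, -0.2, -4.4]
gripper_width: 22.7
```

Emit:
send_rows --pt "-0.6 -2 3 0 0 0.016 255" --pt "-0.7 -2.5 2.5 0 0 0.018 255" --pt "-0.8 -3 2 0 0 0.02 255" --pt "-0.8 -3 1 0 0 0.02 255" --pt "-0.8 -3 0.5 0 0 0.02 255"

```text
time_s: 6.15
ee_pos: [492.6, 66.6, 317.7]
orientation: [-3.137, -0.293, -0.015]
ft_force: [0.6, -0.4, -3.2]
gripper_width: 22.9
```

Emit:
send_rows --pt "-0.9 -3 0.5 0 0 0.02 255" --pt "-0.9 -3 0 0 0 0.02 255" --pt "-0.9 -3 0 0 0 0.02 255" --pt "-0.9 -3 0 0 0 0.02 255" --pt "-0.9 -3 0 0 0 0.02 255"

```text
time_s: 6.65
ee_pos: [443.4, -89.4, 325.0]
orientation: [3.142, -0.295, 0.092]
ft_force: [-0.4, -0.5, -3.9]
gripper_width: 23.2
```

```bash
python3 - <<'E'
from go import *
lipbox(60,130,-.08);lipnow()
E
```

```text
t 6.65 pos [443.4 -89.4 325. ] q [-0.47 -0.    1.77  0.17  1.13  0.95] F [-0.4 -0.5 -3.9] w 23.2
total cm [ -3.5  -17.15  -0.89] rot [ 0.001 -0.005  0.144] | rows 8 each [-0.44, -2.14, -0.11] [0.0, -0.001, 0.018]
lip u,v,w [132. 131. 138.] th -0.075 yaw 0.092 roll 3.142
```

Emit:
send_rows --pt "-0.5 -2.7 0 0 0 0.022 255" --pt "-0.5 -2.7 0 0 0 0.022 255" --pt "-0.5 -2.6 -0.2 0 0 0.022 255" --pt "-0.5 -2.6 -0.2 0 0 0.022 255" --pt "-0.5 -2.4 -0.2 0 0 0.022 255"

```text
time_s: 7.15
ee_pos: [413.7, -226.2, 319.7]
orientation: [3.135, -0.293, 0.208]
ft_force: [0.7, 0.2, -3.2]
gripper_width: 22.9
```

Emit:
send_rows --pt "-0.4 -1.8 -0.2 0 0 0.015 255" --pt "-0.3 -1 0 0 0 0.01 255" --pt "0 0 0 0 0 0 255"

```text
time_s: 7.45
ee_pos: [404.3, -259.2, 316.9]
orientation: [3.133, -0.288, 0.231]
ft_force: [0.8, 0.2, -3.8]
gripper_width: 23.1
```

```bash
python3 - <<'E'
from go import *
from cell import viewer
lipbox(85,70,.15);lipnow()
for n in("scene","top"):
    r=viewer.read_camera(n);im=r["img"][160:320,130:290,::-1] if n=="scene" else r["img"][110:270,290:450,::-1]
    cv2.imwrite(f"pics/{n}4.png",cv2.resize(im,None,fx=3.5,fy=3.5))
E
```

```text
t 7.45 pos [ 404.3 -259.2  316.9] q [-0.89  0.11  1.67  0.27  1.24  0.38] F [ 0.8  0.2 -3.8] w 23.1
total cm [ 3.91  0.68 -1.78] rot [-0.042  0.215  0.007] | rows 3 each [1.3, 0.23, -0.59] [-0.014, 0.072, 0.002]
lip u,v,w [ 56.    0.9 128.7] th -0.068 yaw 0.231 roll 3.133
```

View pics/scene4.png

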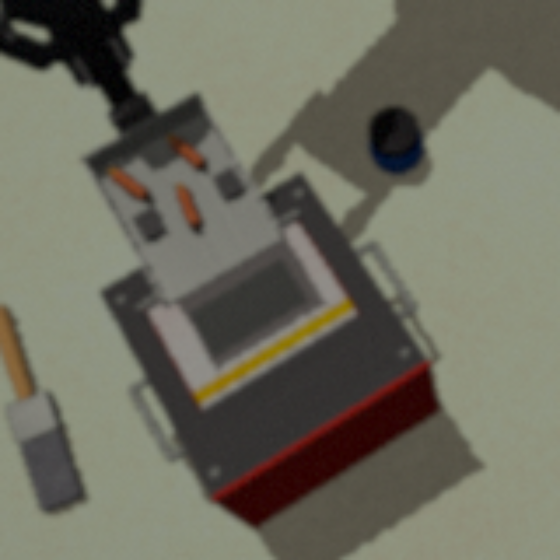

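View pics/top4.png

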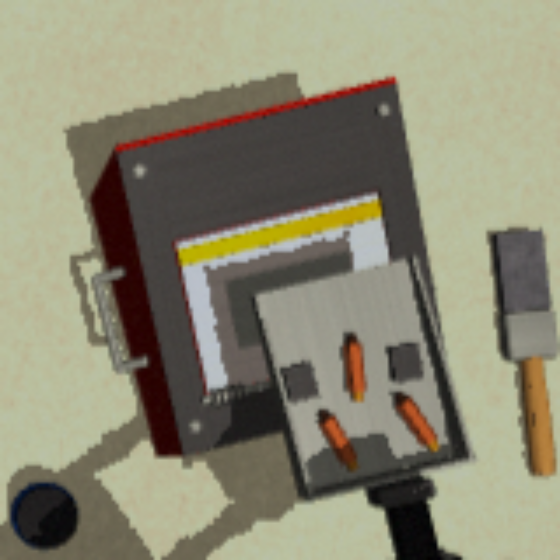

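All five pieces are still in the pan, and the lip spans about (257,293)–(405,258) in the top crop, offset over the flap only by parallax. I'll check that numerically while moving.

Emit:
send_rows --pt "1 0.1 -0.3 -0.01 0.05 0.002 255" --pt "1 0.2 -0.5 -0.01 0.05 0.002 255" --pt "1 0.2 -0.5 -0.01 0.05 0.002 255" --pt "0.7 0.1 -0.4 -0.01 0.05 0.002 255"

```text
time_s: 7.95
ee_pos: [441.7, -248.9, 301.4]
orientation: [3.138, -0.079, 0.237]
ft_force: [-0.7, 0.8, -3.3]
gripper_width: 22.9
```

```bash
python3 - <<'E'
from go import *
from cell import viewer
T=viewer.read_camera("top");S=viewer.read_camera("scene")
# previous picture: lip check
for c,off,k in((T,(290,110),3.5),(S,(130,160),3.5)):
    Q=R.from_euler('xyz',[0,-.068,.231]);b=body(BOX,[[56-74,.9,160+128.7]])[0]
    print(((proj(c,b+Q.apply([[0,52,2],[0,-52,2],[-130,52,34],[-130,-52,34]]))-off+.5)*k).round().tolist())
lipbox(88,35,.28);lipnow()
E
```

```text
[[252.0, 294.0], [412.0, 255.0], [315.0, 500.0], [480.0, 460.0]]
[[286.0, 234.0], [166.0, 305.0], [197.0, 88.0], [77.0, 156.0]]
t 8.05 pos [ 442.5 -248.4  300.7] q [-0.7   0.24  1.52  0.07  1.34  0.62] F [ 0.4  0.2 -3.4] w 22.9
total cm [ 1.4  -0.08 -1.37] rot [-0.031  0.137 -0.003] | rows 2 each [0.7, -0.04, -0.68] [-0.015, 0.069, -0.002]
lip u,v,w [85.8  4.5 73.5] th 0.14 yaw 0.239 roll 3.139
```

Prediction and pixels agree to about 5 mm, against a ±23 mm side margin. Continuing down towards contact.

Emit:
send_rows --pt "0.5 -0.1 -0.5 -0.01 0.05 -0.001 255" --pt "0.5 -0.1 -0.5 -0.01 0.05 -0.001 255" --pt "0.4 0 -0.4 -0.01 0.04 -0.001 255"

```text
time_s: 8.35
ee_pos: [456.1, -248.6, 288.2]
orientation: [3.142, 0.062, 0.237]
ft_force: [-0.1, 0.0, -3.9]
gripper_width: 22.9
```

```bash
python3 - <<'E'
from go import *
lipnow();lipbox(88,-15,.31)
E
```

```text
lip u,v,w [87.5  1.  35.7] th 0.282 yaw 0.237 roll 3.142
t 8.35 pos [ 456.1 -248.6  288.2] q [-0.62  0.33  1.43 -0.05  1.43  0.72] F [-0.1  0.  -3.9] w 22.9
total cm [ 0.32  0.   -4.6 ] rot [-0.006  0.027 -0.001] | rows 2 each [0.16, 0.0, -2.3] [-0.003, 0.014, -0.001]
```

Emit:
send_rows --pt "0.1 0 -1 0 0.007 0 255" --pt "0.1 0 -1 0 0.007 0 255" --pt "0.1 0 -1 0 0.007 0 255" --pt "0.1 0 -1 0 0.007 0 255" --pt "0 0 -0.6 0 0 0 255"

```text
time_s: 8.85
ee_pos: [460.1, -247.4, 239.6]
orientation: [-3.135, 0.085, 0.239]
ft_force: [-0.6, -0.2, -2.6]
gripper_width: 23.2
```

```bash
python3 - <<'E'
from go import *
from cell import viewer
lipnow();lipbox(102,-24,.34)
for n in("scene","top"):
    r=viewer.read_camera(n);im=r["img"][160:320,130:290,::-1] if n=="scene" else r["img"][110:270,290:450,::-1]
    cv2.imwrite(f"pics/{n}5.png",cv2.resize(im,None,fx=3.5,fy=3.5))
E
```

```text
lip u,v,w [ 89.6   1.9 -16.7] th 0.305 yaw 0.239 roll -3.135
t 8.85 pos [ 460.1 -247.4  239.6] q [-0.61  0.38  1.49 -0.06  1.34  0.74] F [-0.6 -0.2 -2.6] w 23.2
total cm [ 1.57  0.28 -0.14] rot [-0.015  0.033 -0.002] | rows 1 each [1.57, 0.28, -0.14] [-0.015, 0.033, -0.002]
```

View pics/scene5.png

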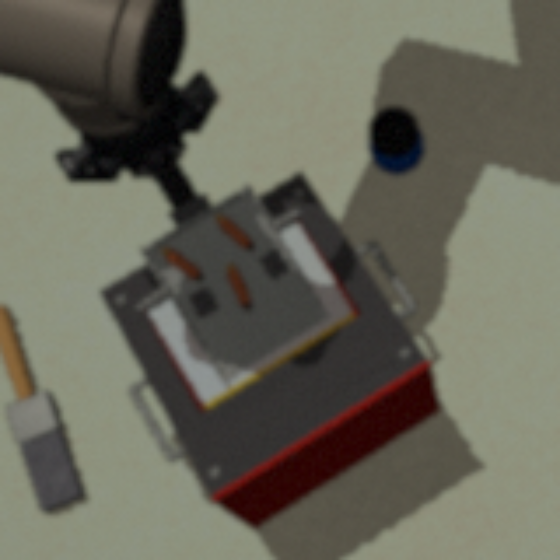

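View pics/top5.png

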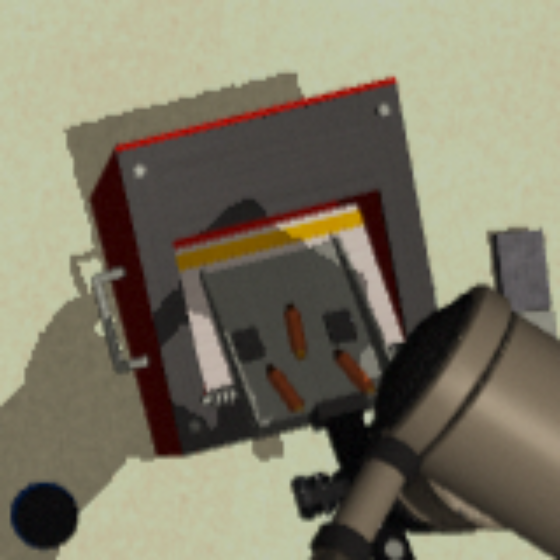

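The lip is on the flap and has pressed it open. The opening gap is visible at (375,215) in the top crop, the lip is centred at (268,255), and the scrap is in place. I'll slide forward past the flap's free edge.

Emit:
send_rows --pt "0.7 0.1 -0.2 -0.003 0.015 -0.001 255" --pt "0.7 0.1 -0.2 -0.003 0.015 -0.001 255" --pt "0.5 0.1 -0.1 0 0.005 0 255"

```text
time_s: 9.25
ee_pos: [480.1, -244.8, 235.5]
orientation: [-3.133, 0.122, 0.236]
ft_force: [0.4, -0.9, -2.2]
gripper_width: 22.9
```

```bash
python3 - <<'E'
from go import *
lipnow();lipbox(123,-33,.37)
E
```

```text
lip u,v,w [105.9  -0.7 -26.9] th 0.342 yaw 0.236 roll -3.133
t 9.25 pos [ 480.1 -244.8  235.5] q [-0.57  0.43  1.42 -0.08  1.38  0.79] F [ 0.4 -0.9 -2.2] w 22.9
total cm [ 1.92  0.58 -0.15] rot [-0.014  0.025  0.002] | rows 1 each [1.92, 0.58, -0.15] [-0.014, 0.025, 0.002]
```

Emit:
send_rows --pt "0.7 0.2 0 -0.004 0.008 0 255" --pt "0.7 0.2 0 -0.004 0.008 0 255" --pt "0.4 0.1 -0.1 -0.004 0.008 0 255"

```text
time_s: 9.55
ee_pos: [500.8, -239.2, 234.6]
orientation: [-3.141, 0.149, 0.235]
ft_force: [-0.7, 0.2, -2.8]
gripper_width: 23.2
```

```bash
python3 - <<'E'
from go import *
from cell import viewer
lipnow();lipbox(101,-69,.7,25,.12)
for n in("scene","top"):
    r=viewer.read_camera(n);im=r["img"][160:320,130:290,::-1] if n=="scene" else r["img"][110:270,290:450,::-1]
    cv2.imwrite(f"pics/{n}6.png",cv2.resize(im,None,fx=3.5,fy=3.5))
E
```

```text
lip u,v,w [124.5  -0.6 -32.3] th 0.369 yaw 0.235 roll -3.141
t 9.55 pos [ 500.8 -239.2  234.6] q [-0.53  0.47  1.36 -0.1   1.42  0.83] F [-0.7  0.2 -2.8] w 23.2
total cm [1.93 0.52 1.01] rot [-0.078  0.321  0.001] | rows 3 each [0.64, 0.17, 0.34] [-0.026, 0.107, 0.0]
```

View pics/scene6.png

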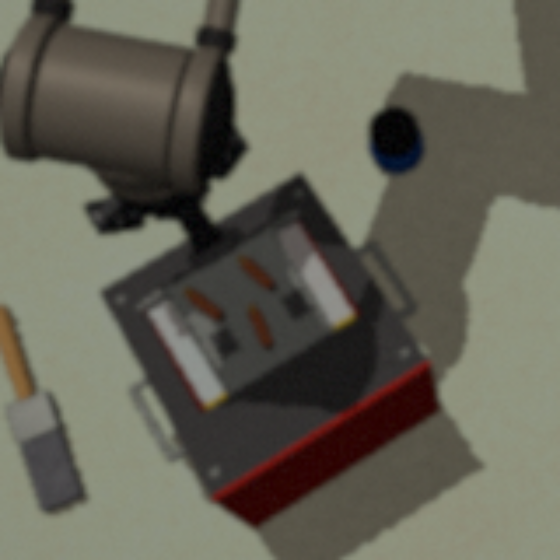

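View pics/top6.png

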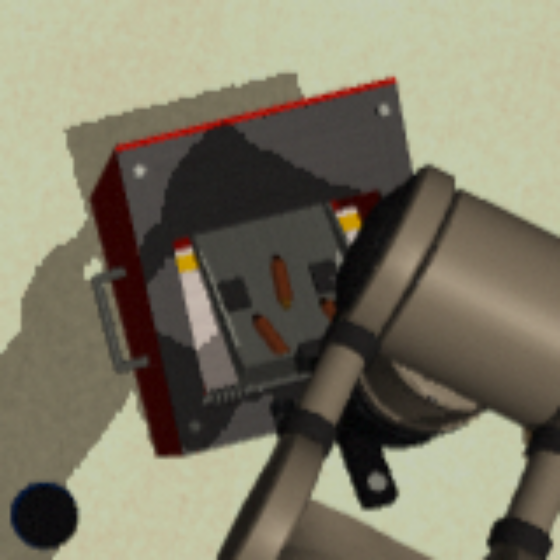

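The lip is past the flap's edge and the yellow stripe now shows only either side of the pan, at (185,262) and (348,222). The scrap is still at the back. Tipping now.

Emit:
send_rows --pt "0.7 0.2 0.3 -0.026 0.107 0 255" --pt "0.7 0.2 0.4 -0.026 0.107 0 255" --pt "0.6 0.2 0.4 -0.026 0.107 0 255"

```text
time_s: 9.95
ee_pos: [519.1, -233.8, 247.9]
orientation: [3.138, 0.486, 0.23]
ft_force: [1.6, -0.4, -2.5]
gripper_width: 22.9
```

```bash
python3 - <<'E'
from go import *
lipnow();lipbox(78,-95,1.0,25,.12)
E
```

```text
lip u,v,w [ 99.1  -0.6 -66.6] th 0.706 yaw 0.23 roll 3.138
t 9.95 pos [ 519.1 -233.8  247.9] q [-0.41  0.67  1.06 -0.29  1.8   0.92] F [ 1.6 -0.4 -2.5] w 22.9
total cm [ 2.79  0.64 -0.11] rot [-0.065  0.286  0.004] | rows 3 each [0.93, 0.21, -0.04] [-0.022, 0.095, 0.001]
```

Emit:
send_rows --pt "0.9 0.2 0.1 -0.022 0.095 0.001 255" --pt "0.9 0.2 0 -0.022 0.095 0.001 255" --pt "0.9 0.2 -0.1 -0.022 0.095 0.001 255" --pt "0 0 0 0 0 0 255" --pt "0 0 0 0 0 0 255"

```text
time_s: 10.45
ee_pos: [550.1, -226.0, 245.2]
orientation: [3.141, 0.788, 0.237]
ft_force: [1.1, -0.3, -0.2]
gripper_width: 22.8
```

```bash
python3 - <<'E'
from go import *
from cell import viewer
lipnow();lipbox(78,-95,1.0,25,.12)
for n in("scene","top"):
    r=viewer.read_camera(n);im=r["img"][160:320,130:290,::-1] if n=="scene" else r["img"][110:270,290:450,::-1]
    cv2.imwrite(f"pics/{n}7.png",cv2.resize(im,None,fx=3.5,fy=3.5))
E
```

```text
lip u,v,w [ 79.8   0.8 -97.1] th 1.008 yaw 0.237 roll 3.141
t 10.45 pos [ 550.1 -226.   245.2] q [-0.33  0.91  0.75 -0.47  2.14  0.89] F [ 1.1 -0.3 -0.2] w 22.8
total cm [-0.31 -0.15  0.16] rot [ 0.003 -0.008 -0.002] | rows 1 each [-0.31, -0.15, 0.16] [0.003, -0.008, -0.002]
```

View pics/scene7.png

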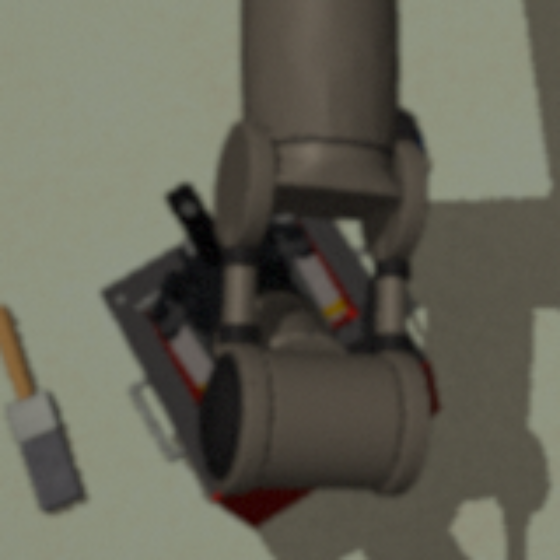

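View pics/top7.png

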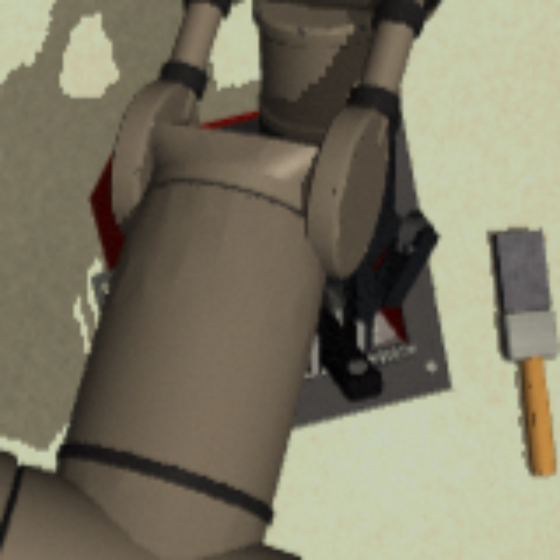

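The pan is tipped to 58° with its lip about 97 mm below the hinge line. The arm hides the pan from both cameras. I'll hold with a small jiggle, then lift straight out.

Emit:
send_rows --pt "0 0 0.5 0 0 0 255" --pt "0 0 -0.5 0 0 0 255" --pt "0 0 0.5 0 0 0 255" --pt "0 0 -0.4 0 0 0 255" --pt "0 0 0 0 0 0 255"

```text
time_s: 11.05
ee_pos: [548.1, -227.7, 252.5]
orientation: [3.134, 0.778, 0.23]
ft_force: [1.3, 0.7, -2.6]
gripper_width: 23.1
```

Emit:
send_rows --pt "0 0 1 0 0 0 255" --pt "0 0 2 0 0 0 255" --pt "0 0 2 0 0 0 255" --pt "0 0 2 0 0 0 255" --pt "0 0 2 0 0 0 255"

```text
time_s: 11.55
ee_pos: [546.8, -227.4, 345.1]
orientation: [3.14, 0.784, 0.232]
ft_force: [1.0, -0.1, -2.3]
gripper_width: 23.0
```

```bash
python3 - <<'E'
from go import *
lipnow();lipbox(75,60,.95,25,.12)
E
```

```text
lip u,v,w [77.2 -0.2  3. ] th 1.004 yaw 0.232 roll 3.14
t 11.55 pos [ 546.8 -227.4  345.1] q [-0.33  0.87  0.56 -0.55  2.33  0.75] F [ 1.  -0.1 -2.3] w 23.0
total cm [-1.15 -0.29  5.31] rot [ 0.014 -0.052  0.002] | rows 3 each [-0.38, -0.1, 1.77] [0.005, -0.017, 0.001]
```

The force has dropped from about −3.7 N to −2.3 N. All the scrap weighs about 1.0 N, so that is consistent with an empty pan. Continue up and level off.

Emit:
send_rows --pt "-0.4 -0.1 2 0.01 -0.04 0 255" --pt "-0.6 -0.2 2 0.012 -0.06 0 255" --pt "-0.8 -0.2 2 0.015 -0.08 0 255" --pt "-1 -0.2 2 0.022 -0.1 0 255" --pt "-1 -0.2 1.5 0.022 -0.1 0 255"

```text
time_s: 12.05
ee_pos: [508.4, -235.1, 442.2]
orientation: [3.133, 0.392, 0.23]
ft_force: [-0.3, -0.6, -1.6]
gripper_width: 22.9
```

```bash
python3 - <<'E'
from go import *
lipnow();lipbox(40,130,0,40,.13)
E
```

```text
lip u,v,w [102.5   0.3 139.5] th 0.612 yaw 0.23 roll 3.133
t 12.05 pos [ 508.4 -235.1  442.2] q [-0.44  0.57  0.7  -0.3   2.16  0.77] F [-0.3 -0.6 -1.6] w 22.9
total cm [-11.69  -2.98 -11.09] rot [ 0.149 -0.594  0.005] | rows 5 each [-2.34, -0.6, -2.22] [0.03, -0.119, 0.001]
```

Emit:
send_rows --pt "-2.3 -0.6 -2 0.03 -0.119 0.001 255" --pt "-2.3 -0.6 -2 0.03 -0.119 0.001 255" --pt "-2.3 -0.6 -2.2 0.03 -0.119 0.001 255" --pt "-2.3 -0.6 -2.2 0.03 -0.119 0.001 255" --pt "-2.3 -0.6 -2 0.03 -0.119 0.001 255"

```text
time_s: 12.55
ee_pos: [389.4, -264.3, 345.1]
orientation: [3.123, -0.25, 0.236]
ft_force: [-0.7, -1.2, -2.8]
gripper_width: 22.9
```

```bash
python3 - <<'E'
from go import *
from cell import viewer
lipnow()
for n in("scene","top"):
    r=viewer.read_camera(n);im=r["img"][160:320,130:290,::-1] if n=="scene" else r["img"][110:270,290:450,::-1]
    cv2.imwrite(f"pics/{n}8.png",cv2.resize(im,None,fx=3.5,fy=3.5))
E
```

```text
lip u,v,w [ 39.2  -0.3 149.5] th -0.03 yaw 0.236 roll 3.123
```

View pics/scene8.png

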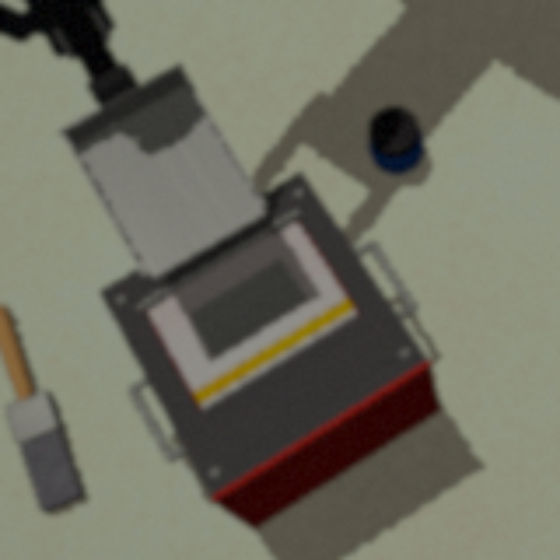

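View pics/top8.png

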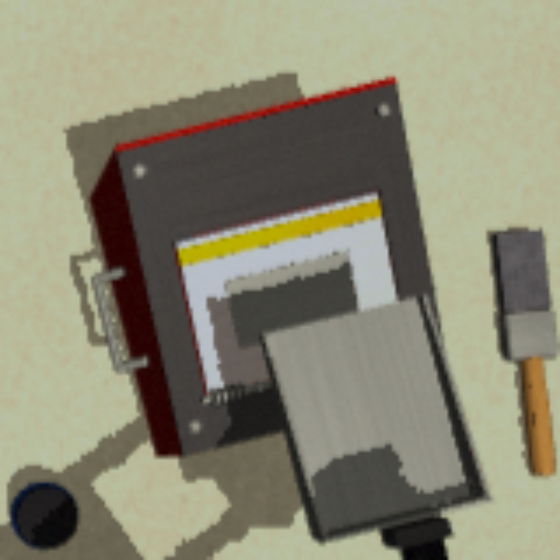

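The pan is empty and the flap is shut flush, with stripe and edge as in the first picture. Now back to the mat.

```bash
cat >> go.py <<'E'
def panto(x,y,z,yaw,th=0,step=30,turn=.1):
    Q=R.from_euler('xyz',[0,th,yaw]);p,yw,t=tool_for(np.array([x,y,z])+Q.apply([65,0,0]),th,yaw);need(p,yw,t,step,turn);print(p)
def pannow():
    s=telemetry.sense();Rt=R.from_euler('xyz',s['orientation']);o=s['ee_pos']+Rt.apply(OFF)
    print("pan",o.round(1),"th",round(T0+s['orientation'][1],3),"yaw",round(s['orientation'][2],3),"roll",round(s['orientation'][0],3),"F",s['ft_force'].round(1))
E
python3 - <<'E'
from go import *
panto(672,219.5,120,-.14)
E
```

```text
t 12.65 pos [ 383.2 -262.9  339.7] q [-0.91  0.08  1.62  0.22  1.34  0.4 ] F [ 0.3  0.9 -2.8] w 23.3
total cm [ 16.55  50.02 -17.84] rot [ 0.003  0.02  -0.365] | rows 19 each [0.87, 2.63, -0.94] [0.0, 0.001, -0.019]
[548.76910295 237.37087187 161.32224523]
```

Emit:
send_rows --pt "0.4 1.5 0.5 0 0 -0.01 255" --pt "0.8 2.8 0 0 0 -0.02 255" --pt "0.9 3.2 0 0 0 -0.022 255" --pt "1 3.2 0 0 0 -0.022 255" --pt "1 3.2 0 0 0 -0.022 255"

```text
time_s: 13.15
ee_pos: [419.6, -124.6, 347.1]
orientation: [3.135, -0.229, 0.116]
ft_force: [0.5, -0.0, -2.8]
gripper_width: 22.7
```

Emit:
send_rows --pt "1 3.2 0 0 0 -0.022 255" --pt "1 3.2 0 0 0 -0.022 255" --pt "1 3.2 0 0 0 -0.022 255" --pt "1 3.2 -0.5 0 0 -0.022 255" --pt "1 3.2 -1 0 0 -0.022 255"

```text
time_s: 13.65
ee_pos: [470.3, 42.5, 338.1]
orientation: [3.127, -0.227, 0.008]
ft_force: [0.8, 0.3, -2.0]
gripper_width: 22.7
```

Emit:
send_rows --pt "1 3 -1 0 0 -0.022 255" --pt "1 3 -1.5 0 0 -0.022 255" --pt "1 3 -2 0 0 -0.022 255" --pt "1 3 -2 0 0 -0.022 255" --pt "1 2.5 -2 0 0 -0.02 255"

```text
time_s: 14.15
ee_pos: [522.1, 196.7, 256.6]
orientation: [3.119, -0.232, -0.096]
ft_force: [-0.1, -0.5, -2.4]
gripper_width: 22.6
```

```bash
python3 - <<'E'
from go import *
pannow();panto(672,219.5,80,-.14)
E
```

```text
pan [646.3 182.7 216.8] th -0.012 yaw -0.096 roll 3.119 F [-0.1 -0.5 -2.4]
t 14.15 pos [522.1 196.7 256.6] q [ 0.28  0.29  1.58 -0.12  1.06  2.  ] F [-0.1 -0.5 -2.4] w 22.6
total cm [  2.67   4.06 -13.53] rot [ 0.023  0.009 -0.039] | rows 5 each [0.53, 0.81, -2.71] [0.005, 0.002, -0.008]
[548.76910295 237.37087187 121.32224523]
```

Emit:
send_rows --pt "0.6 1 -2.5 0.005 0.002 -0.009 255" --pt "0.6 0.9 -2.5 0.005 0.002 -0.009 255" --pt "0.6 0.8 -2.5 0.005 0.002 -0.009 255" --pt "0.5 0.6 -2.5 0.005 0.002 -0.009 255" --pt "0.2 0.3 -2 0.003 0.001 0 255"

```text
time_s: 14.65
ee_pos: [549.0, 241.0, 134.7]
orientation: [3.135, -0.22, -0.127]
ft_force: [-0.4, 0.0, -1.9]
gripper_width: 23.1
```

Emit:
send_rows --pt "0 0 0 0 0 0 255"

```text
time_s: 14.75
ee_pos: [547.7, 241.1, 132.0]
orientation: [3.131, -0.214, -0.125]
ft_force: [-0.4, 0.4, -2.8]
gripper_width: 23.1
```

```bash
python3 - <<'E'
from go import *
from cell import viewer
pannow();panto(672,219.5,30,-.14)
for n in("scene","top"):
    r=viewer.read_camera(n);im=r["img"][150:290,270:410,::-1] if n=="scene" else r["img"][120:260,140:280,::-1]
    cv2.imwrite(f"pics/{n}9.png",cv2.resize(im,None,fx=4,fy=4))
E
```

```text
pan [670.8 224.4  90. ] th 0.006 yaw -0.125 roll 3.131 F [-0.4  0.4 -2.8]
t 14.75 pos [547.7 241.1 132. ] q [ 0.34  0.5   1.63 -0.14  0.83  2.12] F [-0.4  0.4 -2.8] w 23.1
total cm [ 0.11 -0.38 -6.07] rot [ 0.009 -0.007 -0.013] | rows 3 each [0.04, -0.13, -2.02] [0.003, -0.002, -0.004]
[548.76910295 237.37087187  71.32224523]
```

View pics/scene9.png

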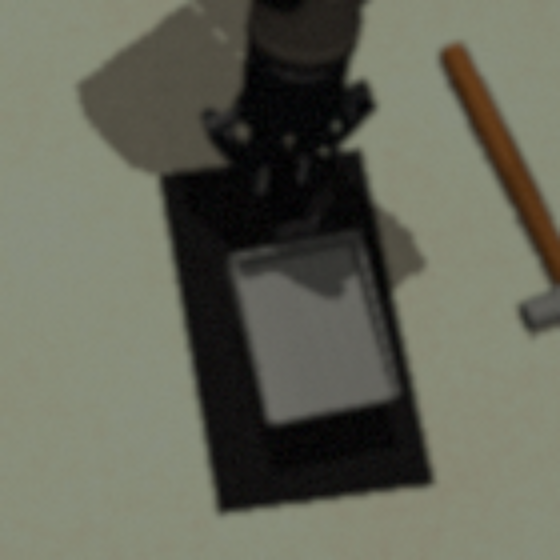

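View pics/top9.png

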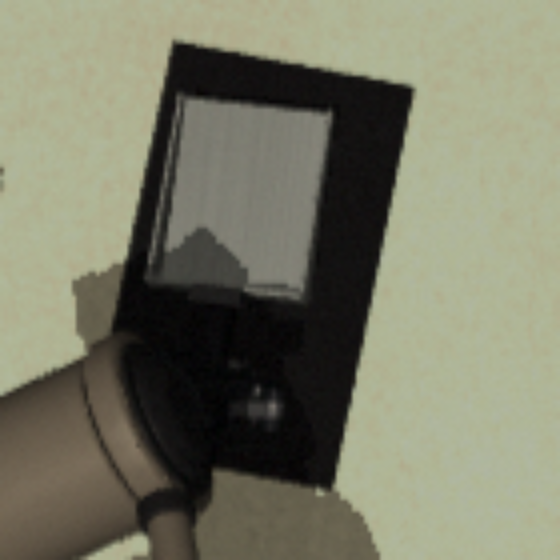

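The pan is empty and over the mat. I'll refit its in-hand pose from the corners: top (183,96), (332,110), (147,282), (306,300); scene (400,395), (266,425), (362,235), (230,258).

```bash
cat > fit.py <<'E'
from go import *
from cell import viewer
def fit(ut,us,k=4):
    T=viewer.read_camera("top");S=viewer.read_camera("scene")
    UT=px(ut,140,120,k);US=px(us,270,150,k)
    L=[[65,52,13],[65,-52,13],[-65,52,34],[-65,-52,34]];L2=[[65,52,8],[65,-52,8],[-65,52,34],[-65,-52,34]]
    def f(p):
        Q=R.from_euler('xyz',[p[5],p[4],p[3]])
        return np.r_[(proj(T,Q.apply(L)+p[:3])-UT).ravel(),(proj(S,Q.apply(L2)+p[:3])-US).ravel()]
    r=least_squares(f,[670,220,60,-.13,-.0,0]);p=r.x;print("x y z yaw th roll",p.round(3),"res",np.abs(r.fun).max().round(2));return p
E
python3 - <<'E'
from fit import *
fit([(183,96),(332,110),(147,282),(306,300)],[(400,395),(266,425),(362,235),(230,258)]);pannow()
E
```

```text
x y z yaw th roll [ 6.71747e+02  2.25534e+02  7.78900e+01 -1.26000e-01 -1.90000e-02
 -5.00000e-03] res 1.04
pan [673.2 224.6  95.3] th -0.002 yaw -0.127 roll 3.136 F [-0.6  0.7 -1.5]
```

Yaw, pitch and xy agree. The fitted height is weakly conditioned and reads about 14 mm lower than the kinematics, so I'll lower slowly and use force for contact.

Emit:
send_rows --pt "0.1 -0.2 -1.5 0.002 -0.002 -0.003 255" --pt "0 -0.1 -1.5 0.002 -0.002 -0.003 255" --pt "0 -0.1 -1.5 0.002 0 -0.003 255" --pt "0 0 -1 0 0 0 255" --pt "0 0 -0.5 0 0 0 255"

```text
time_s: 15.45
ee_pos: [555.4, 237.8, 84.7]
orientation: [-3.135, -0.24, -0.139]
ft_force: [0.4, -0.6, -2.3]
gripper_width: 23.0
```

Emit:
send_rows --pt "0 0 -0.2 0 0 0 255"

```text
time_s: 15.55
ee_pos: [555.6, 237.8, 83.1]
orientation: [-3.135, -0.241, -0.139]
ft_force: [-0.3, 0.3, -2.4]
gripper_width: 23.0
```

```bash
python3 - <<'E'
from go import *
pannow();panto(672,221,4,-.14)
E
```

```text
pan [679.7 220.3  44.3] th -0.021 yaw -0.139 roll -3.135 F [-0.3  0.3 -2.4]
t 15.55 pos [555.6 237.8  83.1] q [ 0.33  0.57  1.68 -0.16  0.68  2.15] F [-0.3  0.3 -2.4] w 23.0
total cm [-0.68  0.11 -3.77] rot [-0.004  0.022 -0.002] | rows 2 each [-0.34, 0.05, -1.89] [-0.002, 0.011, -0.001]
[548.76910295 238.87087187  45.32224523]
```

Emit:
send_rows --pt "-0.3 0 -0.8 -0.002 0.012 0 255" --pt "-0.3 0 -0.7 -0.002 0.012 0 255" --pt "0 0 -0.6 0 0 0 255" --pt "0 0 -0.4 0 0 0 255" --pt "0 0 0 0 0 0 255"

```text
time_s: 16.05
ee_pos: [549.9, 238.2, 57.5]
orientation: [3.141, -0.218, -0.137]
ft_force: [0.3, 0.2, -2.4]
gripper_width: 23.0
```

```bash
python3 - <<'E'
from go import *
from cell import viewer
pannow();panto(672,221,4,-.14)
for n in("scene","top"):
    r=viewer.read_camera(n);im=r["img"][150:290,270:410,::-1] if n=="scene" else r["img"][120:260,140:280,::-1]
    cv2.imwrite(f"pics/{n}10.png",cv2.resize(im,None,fx=4,fy=4))
E
```

```text
pan [673.1 220.7  15.9] th 0.002 yaw -0.137 roll 3.141 F [ 0.3  0.2 -2.4]
t 16.05 pos [549.9 238.2  57.5] q [ 0.33  0.61  1.7  -0.16  0.65  2.16] F [ 0.3  0.2 -2.4] w 23.0
total cm [-0.11  0.06 -1.21] rot [-0.    -0.002 -0.003] | rows 1 each [-0.11, 0.06, -1.21] [-0.0, -0.002, -0.003]
[548.76910295 238.87087187  45.32224523]
```

View pics/scene10.png

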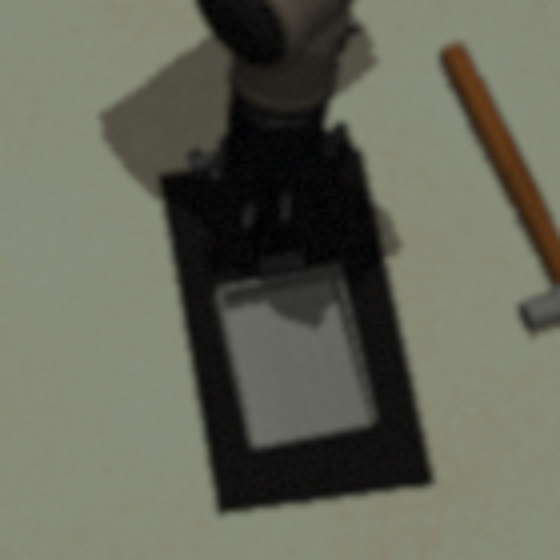

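View pics/top10.png

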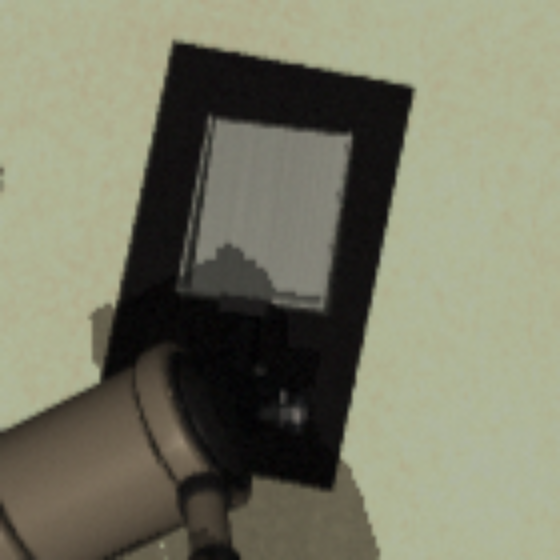

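The pan is a few mm above the mat, well inside its outline, with no contact force yet. I'll lower in 2 mm rows.

Emit:
send_rows --pt "0 0 -0.3 0 0 0 255" --pt "0 0 -0.2 0 0 0 255" --pt "0 0 0 0 0 0 255"

```text
time_s: 16.45
ee_pos: [550.7, 238.5, 53.4]
orientation: [-3.141, -0.22, -0.138]
ft_force: [0.1, 0.2, -2.4]
gripper_width: 23.1
```

Emit:
send_rows --pt "0 0 -0.2 0 0 0 255" --pt "0 0 -0.1 0 0 0 255"

```text
time_s: 16.65
ee_pos: [550.9, 238.5, 50.4]
orientation: [-3.141, -0.22, -0.138]
ft_force: [-0.1, -0.9, -2.7]
gripper_width: 22.8
```

Emit:
send_rows --pt "0 0 -0.1 0 0 0 255" --pt "0 0 -0.1 0 0 0 255"

```text
time_s: 16.85
ee_pos: [550.9, 238.5, 48.3]
orientation: [-3.14, -0.221, -0.138]
ft_force: [-0.1, 0.1, -1.9]
gripper_width: 23.0
```

Emit:
send_rows --pt "0 0 -0.1 0 0 0 255"

```text
time_s: 16.95
ee_pos: [550.8, 238.6, 47.4]
orientation: [-3.14, -0.221, -0.138]
ft_force: [-5.9, 0.4, 6.7]
gripper_width: 23.1
```

Emit:
send_rows --pt "0 0 -0.1 0 0 0 255"

```text
time_s: 17.05
ee_pos: [550.7, 238.6, 47.2]
orientation: [-3.14, -0.221, -0.138]
ft_force: [-7.6, -1.1, 10.1]
gripper_width: 22.6
```

Contact is at TCP z 47.4, the same height as at pickup (47.7). I'll ease the force slightly and take out the 0.008 rad nose-up before releasing.

Emit:
send_rows --pt "0 0 0.06 0 0.006 0 255" --pt "0 0 0 0 0 0 255"

```text
time_s: 17.25
ee_pos: [551.4, 238.8, 48.8]
orientation: [-3.14, -0.217, -0.138]
ft_force: [-0.8, -0.4, -0.6]
gripper_width: 23.0
```

Emit:
send_rows --pt "0 0 -0.05 0 0 0 255" --pt "0 0 0 0 0 0 150" --pt "0 0 0 0 0 0 100" --pt "0 0 0 0 0 0 0" --pt "0 0 0 0 0 0 0"

```text
time_s: 17.75
ee_pos: [552.3, 239.1, 48.5]
orientation: [-3.139, -0.219, -0.137]
ft_force: [-0.1, -0.1, 0.0]
gripper_width: 76.7
```

```bash
python3 - <<'E'
from go import *
s=telemetry.sense();zt=R.from_euler('xyz',s['orientation']).as_matrix()[:,2]
print(s['gripper_width'],s['ft_force'],s['ee_pos'],(-zt*10).round(2))
E
```

```text
76.70284384840856 [-0.06459058 -0.14289712  0.01306823] [552.2956013  239.05413233  48.5356104 ] [-2.15  0.28  9.76]
```

Released with zero force. Backing out along the tool axis.

Emit:
send_rows --pt "0 0 0 0 0 0 0" --pt "-0.2 0 1 0 0 0 0" --pt "-0.4 0.05 2 0 0 0 0" --pt "-0.6 0.1 3 0 0 0 0" --pt "-0.6 0.1 3 0 0 0 0"

```text
time_s: 18.25
ee_pos: [531.3, 240.5, 138.3]
orientation: [3.14, -0.211, -0.137]
ft_force: [0.9, -0.5, -0.1]
gripper_width: 85.4
```

Emit:
send_rows --pt "-1 -1 4 0 0 0 0" --pt "-1.5 -3 4 0 0 0 0" --pt "-2 -4 4 0 0 0 0" --pt "-2 -4 3 0 0 0 0" --pt "-2 -4 2 0 0 0 0"

```text
time_s: 18.75
ee_pos: [450.2, 93.9, 306.0]
orientation: [-3.14, -0.219, -0.129]
ft_force: [0.5, -0.6, -0.4]
gripper_width: 85.6
```

Emit:
send_rows --pt "-2 -4 1 0 0 0 0" --pt "-2 -4 0 0 0 0 0" --pt "0 -3 0 0 0 0 0" --pt "0 0 0 0 0 0 0" --pt "0 0 0 0 0 0 0"

```text
time_s: 19.25
ee_pos: [405.3, -22.3, 324.9]
orientation: [3.141, -0.236, -0.132]
ft_force: [0.2, -0.1, 0.1]
gripper_width: 85.4
```

```bash
python3 - <<'E'
from go import *
from cell import viewer
s=telemetry.sense();print(s['time_s'],s['ee_pos'],s['ft_force'])
for n in("scene","top"):
    r=viewer.read_camera(n);im=r["img"][150:290,270:410,::-1] if n=="scene" else r["img"][120:260,140:280,::-1]
    cv2.imwrite(f"pics/{n}11.png",cv2.resize(im,None,fx=4,fy=4));cv2.imwrite(f"pics/{n}11f.png",r["img"][:,:,::-1])
E
```

```text
19.25 [405.30928578 -22.3422218  324.89688483] [ 0.15037347 -0.0694352   0.14380299]
```

View pics/scene11f.png

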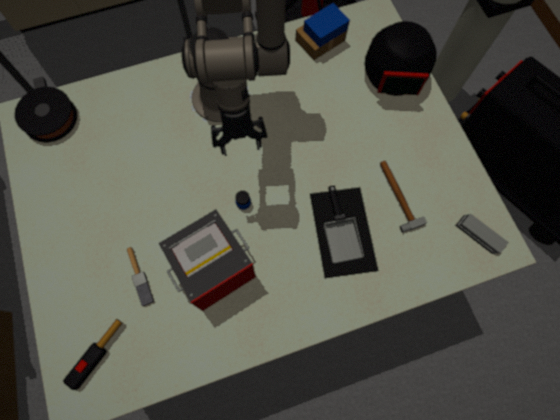

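View pics/top11f.png

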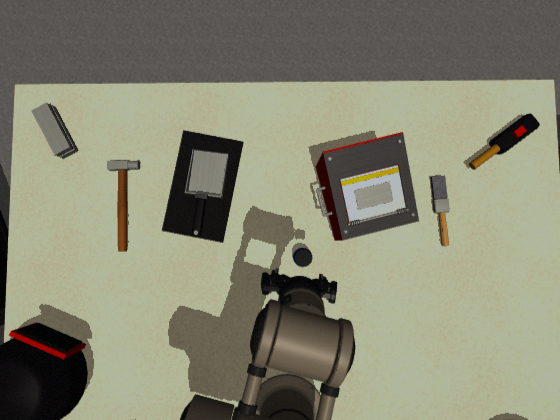

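View pics/top11.png

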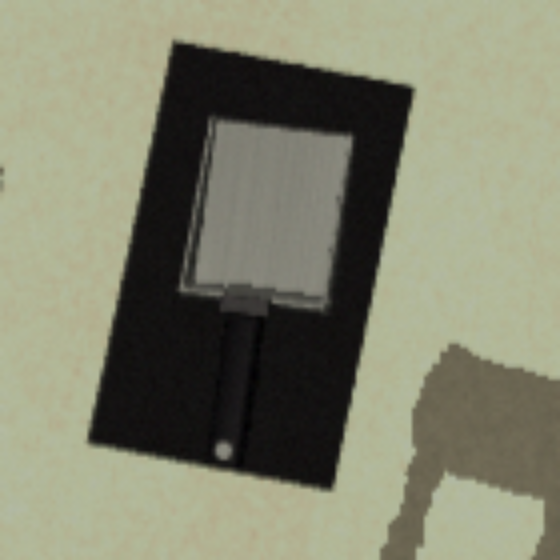

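View pics/scene11.png

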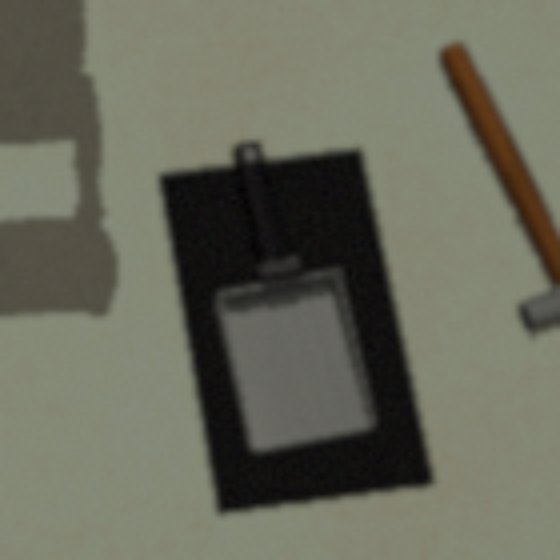

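The final pictures show the empty pan flat on the mat (top crop corners (210,118) to (328,308)) and the flap shut. The hammer, brush and jar are at their starting pixels, there is no loose scrap in view, and the robot is clear. Handing in.

```bash
python3 -c "
from cell import robot
print(robot.job_done())"
```

```text
the job is handed in; nothing more can be done
None
```

I handed the job in after about 19 s. The pan is empty and back on its black mat, the scrap is tipped into the box, and the flap has sprung shut.

**What I did:** I took the pan by its handle and pressed the flap open with its lip. I slid the lip past the flap's free edge, tipped the pan to 58° and gave it a small jiggle. Then I lifted it straight out, lowered it onto the mat until it touched, and let go.

**Last checks:**
- **Pan:** it looks empty and flat on the mat in both cameras. Contact came at tool height 47.4 mm, against 47.7 mm at pickup.
- **Flap and bench:** the flap is shut flush. The hammer, brush and jar are where they started, and no scrap is lying about. The robot is clear, with no force on the tool.
- **Scrap:** the weight in hand fell from about 3.7 N to 2.3 N, roughly the weight of all five pieces. I couldn't see them inside the box, because the arm hid the pan from both cameras during the tip.
- **Robot and box:** the planned positions kept the robot clear of the box, and the wrist force showed no sign of contact. I couldn't see this directly either during the tip.

**Disagreements:**
- One camera fit of the pan's height on the way back read about 14 mm below the arm's own figure. I set the pan down by contact force instead.
- That force peaked at about 10 N at touchdown, and I eased it off before letting go.

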